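# Set out the porridge corner of the breakfast bar

## Robot

A 7-joint arm with a two-finger parallel gripper is mounted at the origin on the work surface. World frame = base frame: x ahead of the robot, y to its left, z up, the work surface at z = 0. Lengths are in mm, angles in rad, forces in N, time in s.
With the tool pointing down it reaches from about 400 to 850 mm from the base axis. Payload 10.4 kg.
Tool frame: the origin (TCP) lies midway between the tips of the shut fingers; the grasp point (between the pads) lies 19 mm behind it (manip.hold_point_z is the distance from the TCP to the grasp point, in mm); z points along the fingers, y is the line along which they close (so a half turn about z gives the same grasp; the last joint's range is limited). The gripper opens to 87 mm and grips with 3 to 60 N. Pads are 19 mm wide; open, the fingers measure 117 mm over their backs; the gripper's body (75 mm by 190 mm) begins 51 mm behind the grasp point.
Start: joints at [1.193, 0.332, -0.065, 1.46, 0.022, 1.35, -0.088], TCP at [217.149, -586.087, 222.576] pointing down, gripper open.
Joint ranges: [-2.6, 2.6], [-0.5, 2.12], [-1.47, 1.34], [0.16, 2.42], [-1.27, 4.41], [0.06, 2.06], [-2.6, 2.6]. Speed limits (rad/s): [2.22, 2.22, 2.79, 2.79, 3.14, 3.14, 3.14].

## Interface

Orientations are given as a unit quaternion [w, x, y, z].
In Python, from rig import manip gives the robot as it stands.
- The arm moves only by the tool move_arm, never from a script. Its argument "moves" is text: rows parted by semicolons, each of 5 numbers parted by spaces: the shift along the tool's x, y, z in units of 0.12 m (1.0 is 0.12 m), then the turn about the tool's z in units of pi rad (1.0 is pi rad), then the closure, from -1 (fully open) to 1 (shut). In form: dx dy dz turn hand; .... A call has 1 to 10 rows; each row is the pose to reach, as a shift and turn from the pose commanded when the call began, along the tool's axes at that moment, turning the shorter way round; what a row does not reach only later rows make up. A row lasts 1/10 s, in which the tool goes at most 50 mm and 8.59 degrees, less where a joint would pass 70% of its speed; a pose out of reach is approached as far as the arm can. A call with a number of a shift or a turn outside -1 to 1 is refused whole. A call with a gripper value outside its range is refused whole. The fingers move at their own pace and stop on an object; "squeeze" is the grip in N (left out, the last holds). Time passes only in rows, so rows that repeat a pose let the fingers close. It gives the time, the measured TCP pose, the force, the opening and the grip force at its end, in the units of the state.
- manip.state(): the state, without advancing time (a new reading comes with each control period).
- manip.read_camera(name): name is "scene" or "top"; returns the picture (384x512x3 uint8, blue, green, red); there is no depth.
- manip.camera_model(name): a dict with "K" (3x3 intrinsics, pixels), "k1" (the pictures are not rectified: a ray, as slopes to the right and down, at radius r is drawn at 1 + k1 r^2 times it, then the intrinsics apply), "R" (3x3) and "t" (3): a world point X has camera coordinates R X + t. Camera axes: x right, y down, z forward; pixel columns grow to the right and rows downward; lengths in mm; the calibration is good to about 2 mm. A picture is of the moment at which its call begins. camera_model takes no time and is no camera call.
- manip.finish_job(): hands the job in; it is judged then, once.
The state is a dict: "clock": time; "qpos": joint angles; "qvel": joint speeds; "joint_efforts": joint torques, N m; "eef_pos": TCP position; "tcp_rot": TCP orientation; "ft_force": force on the tool from outside, world axes, zero at the start; "ft_torque": the same for the moment, N m; "width": finger opening in mm; "finger_force": force on a finger pad.
Only numpy, scipy, OpenCV 4.12 (cv2) and the standard library are available. Lean on these libraries where they do the work, as an engineer would, in place of code of your own. Each camera call takes 0.05 s, during which the arm holds its last target. There are 200 camera calls.

## Task

Set out the porridge corner: stand the mason jar upright midway between the canister and the butter dish, in line with the two. Put the bamboo spoon rest on the counter squarely in front of the butter dish on the robot's side, its round bowl centred on the dish with a gap of about 25 mm between them and its tail pointing straight away from the dish, and lay the wooden spoon in it the right way up, spoon bowl in the rest's bowl and handle along the tail. Do not tip the jar over, and leave the canister, the butter dish and the ramekin where they stand.

Things in the scene. Friction and masses are not known exactly. Their poses are not given: they have to be found in the camera images.
- canister: Open white plastic canister, 120 mm diameter, 125 mm tall, with a chrome spring clip on the rim at its -x side (top at 147 mm). Origin: centre of its underside; z up. Its y axis lies along the line to the butter dish (which may be on either side, 260 to 280 mm centre to centre).
- butter_dish: Lidded white ceramic butter dish, 100 mm (its x) by 120 mm (its y), 66 mm tall with a bar knob on top. Origin: centre of its underside; -x is its front, the side towards the robot; z up. Not to be moved.
- jar: Glass mason jar with oats inside, body 76 mm diameter, 131 mm tall overall; round steel twist cap 60 mm diameter from 105 to 131 mm height, to be gripped there. Origin: centre of its underside; z up.
- spoon_rest: Bamboo spoon rest: a shallow round bowl 84 mm across (76 mm at its underside), 14 mm tall (floor 6 mm thick, wall 4 mm), with a flat straight tail 36 mm wide and 11 mm thick running along its -x from the bowl to 118 mm from the bowl's centre. Origin: centre of the bowl's underside; z up. Good grip: across the tail, 65 mm from the origin.
- rest_tail (a point): Middle of the tail's end on its top face, at (-118, 0, 11) mm in the spoon rest's frame.
- spoon: Pale wooden spoon 172 mm long along its x: round bowl 42 mm across, 13 mm deep at the +x end, straight handle 14 mm wide (y) and 10 mm thick (z 10 to 20 mm), ending in a 20 mm thick round butt at the -x end. Origin: at mid-length, at the height of the underside; z up when it lies the right way up, as it does at the start. Grip across the handle at the origin.
- spoon_bowl (a point): Centre of the underside of the spoon's bowl, at (65, 0, 0) mm in the spoon's frame.
- spoon_end (a point): Centre of the butt of the spoon's handle, at (-78, 0, 10) mm in the spoon's frame.
- ramekin: Small white ceramic ramekin, 66 mm diameter, 42 mm tall, standing in front of the canister. (Beyond canister and dish, at the far edge, stand a pepper mill 150 mm tall, a mug and a sugar bowl.) Not to be moved. Origin: centre of its underside.

How it is judged:
By the outcome, as a careful person would: the job done as asked, in the order asked, and still so for the second after the job is handed in, with the robot touching nothing.
It also fails if it takes over 72 s, if anything falls off the work surface, if the arm or the gripper's body presses on something with over 40 N, if the wrist force passes 120 N, or if a joint passes its speed limit or range.

## Working session

There is one attempt and no reset: what is moved stays moved. The work goes in short steps, Python scripts to look and compute and a tool call to move; the robot and the scene stay as the last step left them, time stands still between calls to the robot, and variables do not carry over. Pictures are saved under pics/ and viewed, at most 10 in all, crops included, and the job is handed in when it is done.

Besides the shell and the picture viewer there is one more tool, called after "Call:" as name(argument=value, ...) on one line, values as JSON. move_arm: Moves the arm, as the interface text tells. Its arguments: {"type":"object","properties":{"moves":{"type":"string"},"squeeze":{"type":"number"}},"required":["moves"]}

```bash
ls; mkdir -p pics
python3 - <<'E'
from rig import manip
import cv2
for n in ("scene","top"):
    im=manip.read_camera(n); cv2.imwrite(f"pics/{n}0_raw.png",im)
    cv2.imwrite(f"pics/{n}0.png",cv2.resize(im,(800,600),interpolation=cv2.INTER_CUBIC))
    m=manip.camera_model(n); print(n,m)
s=manip.state();print(s['clock'],s['eef_pos'],s['tcp_rot'],s['width'],s['ft_force'],manip.hold_point_z)
E
```

```text
pics
scene {'K': array([[448.09098599,   0.        , 255.58913898],
       [  0.        , 448.09098599, 179.95861371],
       [  0.        ,   0.        ,   1.        ]]), 'k1': -0.08950410839455132, 'R': array([[ 0.73713854,  0.67572901, -0.00413168],
       [ 0.57437362, -0.62976966, -0.52295804],
       [-0.35597993,  0.3831194 , -0.85234841]]), 't': array([-397.2626176 , -304.69353929, 1806.05785913])}
top {'K': array([[371.31828265,   0.        , 255.55838254],
       [  0.        , 371.31828265, 192.88179236],
       [  0.        ,   0.        ,   1.        ]]), 'k1': -0.1127798309104408, 'R': array([[-0.02495856, -0.99926452, -0.02911167],
       [-0.98922026,  0.02888995, -0.14355714],
       [ 0.14429259,  0.02521487, -0.98921376]]), 't': array([  6.92579339, 562.96409693, 963.8712045 ])}
0.1 [ 216.96139248 -585.77328238  221.84450272] [-6.06068053e-04  9.84308290e-01  1.76456222e-01 -1.56951816e-04] 87.57829619904497 [ 0.28945912  0.20219023 -0.46389779] 18.700000000000003
```

View pics/scene0.png

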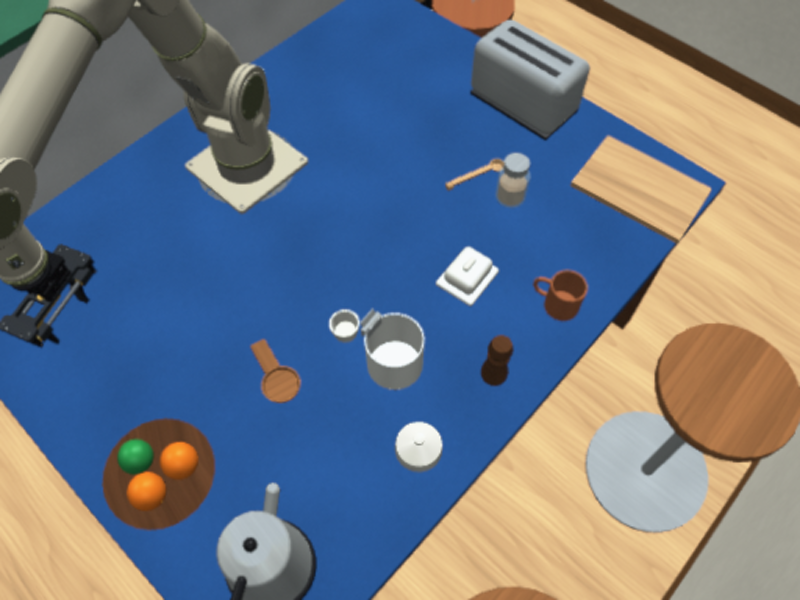

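View pics/top0.png

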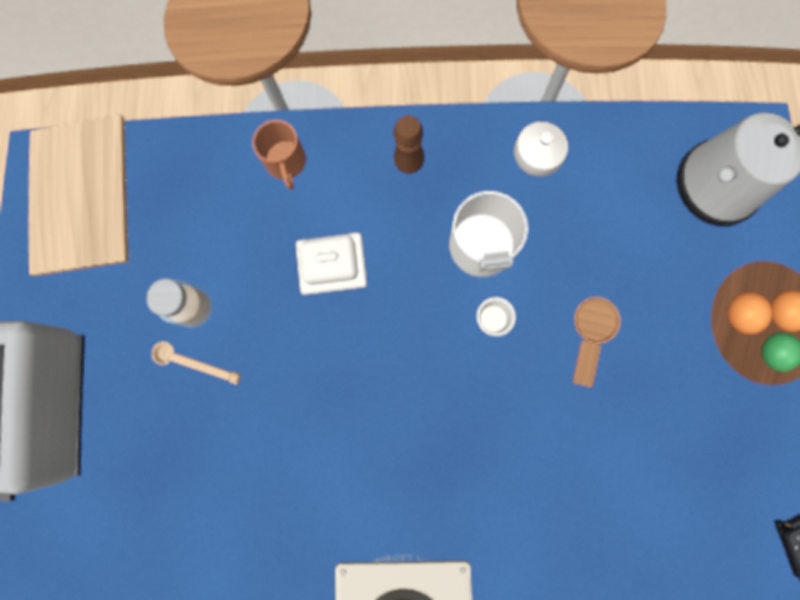

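The overview shows (top view, 800x600) the dish at (331,263), canister at (488,235), ramekin at (496,317), rest at (597,320) with its tail to (585,380), jar at (178,302) and spoon from (162,353) to (236,378). Next I'll enlarge both views.

```bash
cat > h.py <<'E'
import numpy as np, cv2
from rig import manip
def ray(name,uv):
    m=manip.camera_model(name);K=m['K'];uv=np.atleast_2d(np.array(uv,float))
    d=np.array([m['k1'],0,0,0,0.])
    p=cv2.undistortPoints(uv.reshape(-1,1,2),K,d).reshape(-1,2)
    R=m['R'];C=-R.T@m['t'];D=np.c_[p,np.ones(len(p))]@R
    return C,D
def world(name,uv,z):
    C,D=ray(name,uv); s=(z-C[2])/D[:,2]; return C+s[:,None]*D
def proj(name,X):
    m=manip.camera_model(name);d=np.array([m['k1'],0,0,0,0.])
    return cv2.projectPoints(np.atleast_2d(np.array(X,float)),cv2.Rodrigues(m['R'])[0],m['t'],m['K'],d)[0].reshape(-1,2)
def crop(im,x0,y0,w,h,f,fn):
    c=cv2.resize(im[y0:y0+h,x0:x0+w],None,fx=f,fy=f,interpolation=cv2.INTER_CUBIC);cv2.imwrite(fn,c)
E
python3 - <<'E'
from h import *
im=cv2.imread('pics/top0_raw.png')
a=cv2.resize(im[115:255,85:255],None,fx=4.7,fy=4.7,interpolation=cv2.INTER_CUBIC) #left
crop(im,90,115,155,140,5,'pics/c1.png') 
crop(im,275,115,130,140,4,'pics/c2.png')
# colour segmentation: not blue
hsv=cv2.cvtColor(im,cv2.COLOR_BGR2HSV)
m=((hsv[...,0]<95)|(hsv[...,0]>125)|(hsv[...,1]<90)).astype('uint8')
m[:115]=0
n,l,st,ce=cv2.connectedComponentsWithStats(m)
for i in range(1,n):
    if st[i,4]>30: print(i,st[i],ce[i].round(1))
np.save('lab.npy',l)
E
```

```text
1 [  0 115   3  20  44] [  0.7 122.9]
2 [  17  115   66   62 3712] [ 48.5 143.7]
3 [180 115   8   7  38] [184.4 117.3]
4 [ 434  115   74   29 1426] [465.4 126.2]
5 [ 287  122   52   56 2237] [311.7 148.9]
6 [ 189  148   46   41 1593] [211.4 168.5]
7 [ 455  167   57   80 3855] [485.7 205.9]
8 [ 94 178  41  31 967] [113.8 193.3]
9 [304 189  27  27 540] [317.1 202.2]
10 [ 366  189   32   59 1174] [379.4 214.4]
11 [   0  205   53  116 5427] [ 24.3 259.6]
12 [ 96 218  58  29 535] [121.2 231.7]
13 [497 330  15  39 321] [506.4 346.1]
14 [ 214  356   89   28 2189] [257.9 371.1]
```

View pics/c1.png

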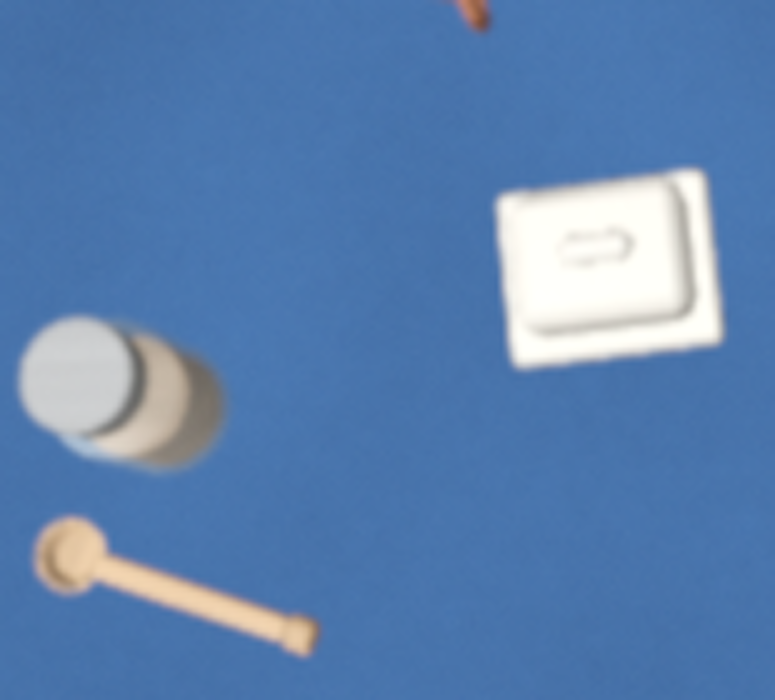

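View pics/c2.png

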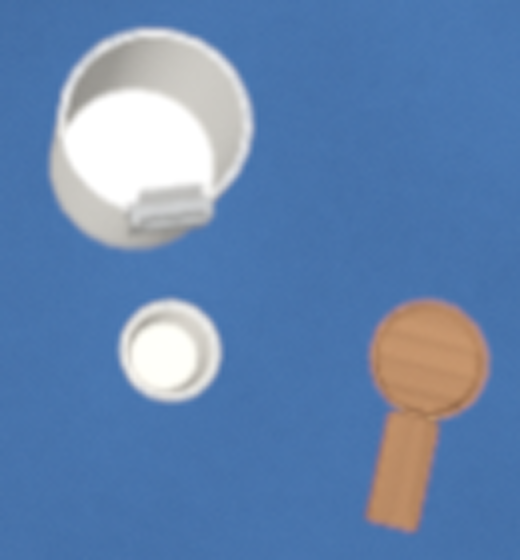

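c1 (5x): dish plate corners (497,196),(707,170),(723,343),(515,368); jar cap centre (79,377); spoon bowl (71,555), butt (302,636). c2 (4x): canister rim centre (156,121), ramekin (170,351), rest bowl (430,359), tail end corners (367,520),(416,532).

Run:
```python
from h import *
def c1(*p): return (np.array(p)+.5)/5-.5+[90,115]
def c2(*p): return (np.array(p)+.5)/4-.5+[275,115]
np.set_printoptions(precision=1,suppress=True)
d=world('top',c1((497,196),(707,170),(723,343),(515,368)),8); D=d.mean(0)
print('dish',D,'sides',np.linalg.norm(np.roll(d,-1,0)-d,axis=1)); 
e1=d[0]-d[1]+d[3]-d[2]; e2=d[0]-d[3]+d[1]-d[2]
print('dish y dir deg',np.degrees(np.arctan2(e1[1],e1[0])),'x dir',np.degrees(np.arctan2(e2[1],e2[0])))
r=world('top',c2((60,121),(253,121),(156,28),(156,215),(156,121)),125);print('can',r)
C=r[-1];print('dist',np.linalg.norm((C-D)[:2]),'line dir',np.degrees(np.arctan2(*(D-C)[[1,0]])))
print('knob',world('top',c1((597,246)),66))
print('jar',world('top',c1((79,377),(20,377),(138,377)),131))
s=world('top',c1((71,555)),13)[0];b=world('top',c1((300,635)),18)[0]
print('spoon bowl,butt',s,b,np.linalg.norm(s-b),np.degrees(np.arctan2(*(s-b)[[1,0]])))
print('ram',world('top',c2((170,351)),42))
R=world('top',c2((430,359),(371,359),(489,359)),14);T=world('top',c2((367,520),(416,532)),11)
t=T.mean(0);print('rest',R,'tail',t,np.linalg.norm((R[0]-t)[:2]),np.degrees(np.arctan2(*(R[0]-t)[[1,0]])))
# scene cross-check: project
for n,X in dict(jar=[*world('top',c1((79,377)),131)[0]],can=C,ram=world('top',c2((170,351)),42)[0],rest=R[0],tail=t,sp=s,butt=b,dish=D).items(): print(n,proj('scene',X)[0]*1.5625)
```

```text
dish [641.8 115.5   8. ] sides [121.6 100.8 118.5 100.8]
dish y dir deg 95.18567246503733 x dir 5.183407564467045
can [[ 670.5  -99.5  125. ]
 [ 667.1 -221.5  125. ]
 [ 730.1 -163.3  125. ]
 [ 608.2 -157.   125. ]
 [ 668.8 -160.1  125. ]]
dist 276.8292217262085 line dir 95.58603756985882
knob [[641.7 114.   66. ]]
jar [[568.3 370.8 131. ]
 [569.3 402.6 131. ]
 [567.4 339.4 131. ]]
spoon bowl,butt [485.8 425.3  13. ] [438.5 289.1  18. ] 144.23479341356887 70.8625353685419
ram [[ 532.2 -173.2   42. ]]
rest [[ 524.4 -358.1   14. ]
 [ 525.6 -316.6   14. ]
 [ 523.1 -400.    14. ]] tail [ 410.4 -324.6   11. ] 118.77470069576454 -16.424178012863493
jar [515.2 161.7]
can [392.9 338.6]
ram [342.9 321.9]
rest [279.5 383. ]
tail [255.9 340.4]
sp [496.3 163.9]
butt [447.9 183.4]
dish [466.  275.6]
```

```bash
cat > plan.py <<'E'
import numpy as np
from math import *
def plan(start,wps,hand=-1):
    """start/wps: (x,y,z,yaw deg of tool x); prints shift units per call and rows"""
    p=np.array(start,float)
    for w in wps:
        w=np.array(w,float)
        while True:
            c,s=cos(radians(p[3])),sin(radians(p[3]))
            d=w-p; q=np.array([c*d[0]+s*d[1],s*d[0]-c*d[1],-d[2]])/120
            k=max(1,abs(q).max()/0.98); n=ceil(k); q=q/n; turn=-d[3]/n/180
            step=d/n; rows=max(ceil(np.linalg.norm(step[:3])/48),ceil(abs(step[3])/8.3))
            p=p+step; print(np.r_[q,turn].round(3),'rows',rows,'->',p.round(1))
            if n==1: break
def st():
    from rig import manip
    s=manip.state();w,x,y,z=s['tcp_rot']
    X=np.array([1-2*(y*y+z*z),2*(x*y+w*z)])
    r=[*np.round(s['eef_pos'],1),round(degrees(atan2(X[1],X[0])),2)]
    print('clk',s['clock'],r,'w',round(float(s['width']),1),'f',np.round(s['ft_force'],1),s['finger_force'],np.round(s['qpos'],2)); return r
E
python3 - <<'E'
from plan import *
s=st(); plan(s,[(450,-330,225,s[3]),(560,0,225,s[3]),(568.3,370.8,200,s[3]),(568.3,370.8,103,s[3])])
E
```

```text
clk 0.1 [np.float64(217.0), np.float64(-585.8), np.float64(221.8), 20.33] w 87.6 f [ 0.3  0.2 -0.5] 0.0 [ 1.19  0.33 -0.06  1.46  0.02  1.35 -0.09]
[ 0.854 -0.441 -0.009 -0.   ] rows 3 -> [ 294.7 -500.5  222.9   20.3]
[ 0.854 -0.441 -0.009 -0.   ] rows 3 -> [ 372.3 -415.3  223.9   20.3]
[ 0.854 -0.441 -0.009 -0.   ] rows 3 -> [ 450.  -330.   225.    20.3]
[ 0.605 -0.753 -0.    -0.   ] rows 3 -> [ 486.7 -220.   225.    20.3]
[ 0.605 -0.753 -0.    -0.   ] rows 3 -> [ 523.3 -110.   225.    20.3]
[ 0.605 -0.753 -0.    -0.   ] rows 3 -> [560.    0.  225.   20.3]
[ 0.379 -0.958  0.069 -0.   ] rows 3 -> [562.8 123.6 216.7  20.3]
[ 0.379 -0.958  0.069 -0.   ] rows 3 -> [565.5 247.2 208.3  20.3]
[ 0.379 -0.958  0.069 -0.   ] rows 3 -> [568.3 370.8 200.   20.3]
[ 0.     0.     0.808 -0.   ] rows 3 -> [568.3 370.8 103.   20.3]
```

Call:
move_arm(moves="0.85 -0.44 -0.01 0 -1; 0.85 -0.44 -0.01 0 -1; 0.85 -0.44 -0.01 0 -1")

```text
clock: 0.4
eef_pos: [299.1, -496.7, 223.7]
tcp_rot: [-0.001, 0.984, 0.18, 0.001]
ft_force: [0.9, -0.3, 0.3]
width: 87.1
finger_force: 0.0
```

Call:
move_arm(moves="0.85 -0.44 -0.01 0 -1; 0.85 -0.44 -0.01 0 -1; 0.85 -0.44 -0.01 0 -1")

```text
clock: 0.7
eef_pos: [375.9, -411.4, 225.0]
tcp_rot: [-0.001, 0.984, 0.18, 0.001]
ft_force: [-0.1, 1.0, 0.0]
width: 87.1
finger_force: 0.0
```

Call:
move_arm(moves="0.85 -0.44 -0.01 0 -1; 0.85 -0.44 -0.01 0 -1; 0.85 -0.44 -0.01 0 -1; 0.85 -0.44 -0.01 0 -1")

```text
clock: 1.1
eef_pos: [450.9, -328.8, 226.0]
tcp_rot: [-0.0, 0.984, 0.179, 0.0]
ft_force: [-0.1, -1.1, -0.2]
width: 87.0
finger_force: 0.0
```

Tracks well.

Call:
move_arm(moves="0.6 -0.75 0 0 -1; 0.6 -0.75 0 0 -1; 0.6 -0.75 0 0 -1")

```text
clock: 1.4
eef_pos: [486.3, -218.0, 226.2]
tcp_rot: [-0.001, 0.984, 0.179, 0.0]
ft_force: [-0.7, 0.5, -0.2]
width: 87.2
finger_force: 0.0
```

Call:
move_arm(moves="0.6 -0.75 0 0 -1; 0.6 -0.75 0 0 -1; 0.6 -0.75 0 0 -1")

```text
clock: 1.7
eef_pos: [522.4, -108.6, 226.3]
tcp_rot: [-0.001, 0.984, 0.179, 0.0]
ft_force: [0.5, -0.0, 0.3]
width: 87.5
finger_force: 0.0
```

Call:
move_arm(moves="0.6 -0.75 0 0 -1; 0.6 -0.75 0 0 -1; 0.6 -0.75 0 0 -1")

```text
clock: 2.0
eef_pos: [558.4, 0.8, 226.1]
tcp_rot: [-0.001, 0.984, 0.179, 0.0]
ft_force: [-0.1, 0.6, -0.2]
width: 86.7
finger_force: 0.0
```

Call:
move_arm(moves="0.38 -0.95 0.07 0 -1; 0.38 -0.95 0.07 0 -1; 0.38 -0.95 0.07 0 -1")

```text
clock: 2.3
eef_pos: [560.5, 122.7, 217.3]
tcp_rot: [-0.001, 0.984, 0.178, -0.0]
ft_force: [-0.1, 0.4, -0.1]
width: 86.9
finger_force: 0.0
```

Call:
move_arm(moves="0.38 -0.95 0.07 0 -1; 0.38 -0.95 0.07 0 -1; 0.38 -0.95 0.07 0 -1")

```text
clock: 2.6
eef_pos: [563.6, 245.3, 208.6]
tcp_rot: [-0.001, 0.984, 0.178, -0.0]
ft_force: [0.2, 0.0, 0.2]
width: 86.8
finger_force: 0.0
```

Call:
move_arm(moves="0.38 -0.95 0.07 0 -1; 0.38 -0.95 0.07 0 -1; 0.38 -0.95 0.07 0 -1; 0.38 -0.95 0.07 0 -1; 0.38 -0.95 0.07 0 -1")

```text
clock: 3.1
eef_pos: [568.3, 363.5, 200.1]
tcp_rot: [0.001, 0.984, 0.176, -0.0]
ft_force: [0.2, -0.6, 0.5]
width: 87.6
finger_force: 0.0
```

Run:
```python
from plan import *
s=st(); plan(s,[(568.3,370.8,175,s[3]),(568.3,370.8,103,s[3])])
```

```text
clk 3.1 [np.float64(568.3), np.float64(363.5), np.float64(200.1), 20.26] w 87.6 f [ 0.2 -0.6  0.5] 0.0 [-0.2   0.53 -0.65  1.32  0.32  1.4  -2.05]
[ 0.021 -0.057  0.209 -0.   ] rows 1 -> [568.3 370.8 175.   20.3]
[ 0.   0.   0.6 -0. ] rows 2 -> [568.3 370.8 103.   20.3]
```

Call:
move_arm(moves="0.021 -0.057 0.21 0 -1; 0.021 -0.057 0.21 0 -1; 0.021 -0.057 0.5 0 -1; 0.021 -0.057 0.81 0 -1; 0.021 -0.057 0.81 0 -1; 0.021 -0.057 0.81 0 -1")

```text
clock: 3.7
eef_pos: [568.1, 371.1, 104.9]
tcp_rot: [0.0, 0.984, 0.176, -0.0]
ft_force: [0.1, -0.1, 1.1]
width: 87.1
finger_force: 0.0
```

Call:
move_arm(moves="0 0 0 0 1; 0 0 0 0 1; 0 0 0 0 1; 0 0 0 0 1; 0 0 0 0 1; 0 0 0 0 1; 0 0 0 0 1", squeeze=35)

```text
clock: 4.4
eef_pos: [567.4, 372.9, 104.3]
tcp_rot: [-0.0, 0.984, 0.177, 0.0]
ft_force: [-0.3, 1.6, 4.6]
width: 59.2
finger_force: 35.0
```

Run:
```python
from plan import *
s=st(); plan(s,[(568.3,371,s[2]+25,s[3])])
```

```text
clk 4.4 [np.float64(567.4), np.float64(372.9), np.float64(104.3), 20.34] w 59.2 f [-0.3  1.6  4.6] 34.97816341929138 [-0.21  0.61 -0.63  1.41  0.37  1.23 -2.09]
[ 0.002  0.017 -0.208 -0.   ] rows 1 -> [568.3 371.  129.3  20.3]
```

Call:
move_arm(moves="0 0 -0.2 0 1; 0 0 -0.5 0 1; 0 0 -0.8 0 1; 0 0 -0.95 0 1; 0 0 -0.95 0 1")

```text
clock: 4.9
eef_pos: [567.9, 373.0, 219.7]
tcp_rot: [-0.001, 0.984, 0.176, 0.001]
ft_force: [0.0, -0.2, -5.7]
width: 59.2
finger_force: 35.0
```

Run:
```python
from plan import *
s=st(); plan(s,[(655.3,-22.6,220,s[3]),(655.3,-22.6,112,s[3])])
```

```text
clk 4.9 [np.float64(567.9), np.float64(373.0), np.float64(219.7), 20.31] w 59.2 f [ 0.  -0.2 -5.7] 35.002207439392805 [-0.21  0.53 -0.65  1.28  0.32  1.43 -2.06]
[-0.115  0.836 -0.001 -0.   ] rows 3 -> [589.8 274.1 219.8  20.3]
[-0.115  0.836 -0.001 -0.   ] rows 3 -> [611.6 175.2 219.8  20.3]
[-0.115  0.836 -0.001 -0.   ] rows 3 -> [633.4  76.3 219.9  20.3]
[-0.115  0.836 -0.001 -0.   ] rows 3 -> [655.3 -22.6 220.   20.3]
[ 0.  -0.   0.9 -0. ] rows 3 -> [655.3 -22.6 112.   20.3]
```

Call:
move_arm(moves="-0.05 0.3 0 0 1; -0.115 0.7 0 0 1; -0.115 0.836 0 0 1; -0.115 0.836 0 0 1")

```text
clock: 5.3
eef_pos: [590.6, 268.1, 215.0]
tcp_rot: [0.002, 0.985, 0.173, -0.001]
ft_force: [1.1, 0.8, -5.7]
width: 59.1
finger_force: 35.0
```

Call:
move_arm(moves="-0.04 0.28 0 0 1; -0.08 0.56 0 0 1; -0.115 0.836 0 0 1")

```text
clock: 5.6
eef_pos: [610.2, 174.1, 215.6]
tcp_rot: [0.0, 0.984, 0.177, -0.001]
ft_force: [-0.0, -0.0, -4.3]
width: 59.1
finger_force: 35.0
```

Call:
move_arm(moves="-0.04 0.28 0 0 1; -0.08 0.56 0 0 1; -0.115 0.836 0 0 1")

```text
clock: 5.9
eef_pos: [632.3, 75.1, 215.7]
tcp_rot: [-0.0, 0.984, 0.177, -0.001]
ft_force: [0.2, 0.2, -4.2]
width: 59.3
finger_force: 35.0
```

Call:
move_arm(moves="-0.04 0.28 0 0 1; -0.08 0.56 0 0 1; -0.1 0.75 0 0 1; -0.115 0.836 0 0 1; -0.115 0.836 0 0 1; -0.115 0.836 0 0 1")

```text
clock: 6.5
eef_pos: [654.4, -20.7, 217.0]
tcp_rot: [-0.001, 0.984, 0.177, -0.0]
ft_force: [-0.2, 1.4, -5.4]
width: 59.2
finger_force: 35.0
```

Run:
```python
from plan import *
from h import *
s=st(); plan(s,[(655.3,-22.6,112,s[3])])
im=manip.read_camera('scene'); crop(im,180,110,190,150,4,'pics/s1.png'); cv2.imwrite('pics/s1_raw.png',im)
```

```text
clk 6.5 [np.float64(654.4), np.float64(-20.7), np.float64(217.0), 20.45] w 59.2 f [-0.2  1.4 -5.4] 35.002411091700196 [ 0.35  0.46 -0.55  1.36  0.23  1.39 -1.4 ]
[ 0.001  0.017  0.875 -0.   ] rows 3 -> [655.3 -22.6 112.   20.4]
```

View pics/s1.png

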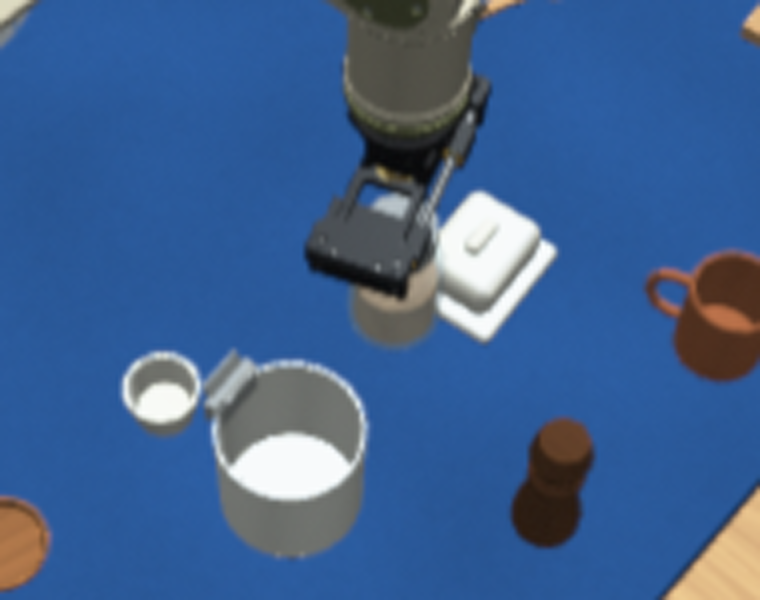

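Call:
move_arm(moves="0 0.017 0.3 0 1; 0 0.017 0.6 0 1; 0 0.017 0.8 0 1; 0 0.017 0.875 0 1; 0 0.017 0.9 0 1; 0 0.017 0.91 0 1; 0 0.017 0.91 0 1; 0 0.017 0.91 0 1")

```text
clock: 7.35
eef_pos: [656.3, -24.8, 109.9]
tcp_rot: [0.0, 0.984, 0.176, 0.001]
ft_force: [0.0, -0.2, -5.6]
width: 59.4
finger_force: 35.0
```

Run:
```python
from plan import *
s=st(); plan(s,[(655.3,-22.6,104.5,s[3])])
```

```text
clk 7.35 [np.float64(656.3), np.float64(-24.8), np.float64(109.9), 20.33] w 59.4 f [ 0.  -0.2 -5.6] 35.00263072550297 [ 0.35  0.53 -0.53  1.48  0.28  1.2  -1.43]
[-0.001 -0.02   0.045 -0.   ] rows 1 -> [655.3 -22.6 104.5  20.3]
```

Call:
move_arm(moves="0 -0.02 0 0 1; 0 -0.02 0.02 0 1; 0 -0.02 0.04 0 1; 0 -0.02 0.046 0 1; 0 -0.02 0.046 0 1")

```text
clock: 7.85
eef_pos: [655.4, -22.2, 104.4]
tcp_rot: [0.0, 0.984, 0.177, 0.001]
ft_force: [-2.4, 1.2, 5.5]
width: 59.0
finger_force: 35.0
```

Run:
```python
from plan import *
st()
```

```text
clk 7.85 [np.float64(655.4), np.float64(-22.2), np.float64(104.4), 20.34] w 59.0 f [-2.4  1.2  5.5] 34.984031771309674 [ 0.35  0.54 -0.53  1.49  0.28  1.19 -1.44]
```

Call:
move_arm(moves="0 0 0 0 -1; 0 0 0 0 -1; 0 0 0 0 -1; 0 0 0 0 -1; 0 0 0 0 -1")

```text
clock: 8.35
eef_pos: [654.8, -22.8, 103.0]
tcp_rot: [0.0, 0.984, 0.176, -0.0]
ft_force: [0.0, -0.3, 0.1]
width: 85.2
finger_force: 0.0
```

Call:
move_arm(moves="0 0 -0.3 0 -1; 0 0 -0.65 0 -1; 0 0 -0.95 0 -1; 0 0 -0.95 0 -1; 0 0 -0.95 0 -1")

```text
clock: 8.85
eef_pos: [655.1, -22.6, 217.7]
tcp_rot: [0.0, 0.984, 0.176, 0.001]
ft_force: [-0.4, -0.2, -0.8]
width: 87.0
finger_force: 0.0
```

Run:
```python
from plan import *
s=st(); plan(s,[(520,-180,218,s[3]),(462,-339.7,160,-16.4)])
```

```text
clk 8.85 [np.float64(655.1), np.float64(-22.6), np.float64(217.7), 20.33] w 87.0 f [-0.4 -0.2 -0.8] 0.0 [ 0.35  0.45 -0.54  1.36  0.23  1.39 -1.4 ]
[-0.756  0.419 -0.001 -0.   ] rows 3 -> [ 587.6 -101.3  217.8   20.3]
[-0.756  0.419 -0.001 -0.   ] rows 3 -> [ 520.  -180.   218.    20.3]
[-0.458  0.54   0.242  0.102] rows 3 -> [ 491.  -259.8  189.     2. ]
[-0.264  0.657  0.242  0.102] rows 3 -> [ 462.  -339.7  160.   -16.4]
```

Call:
move_arm(moves="-0.755 0.42 0 0 -1; -0.755 0.42 0 0 -1; -0.755 0.42 0 0 -1")

```text
clock: 9.15
eef_pos: [583.5, -108.3, 215.1]
tcp_rot: [0.001, 0.985, 0.172, -0.002]
ft_force: [1.1, -1.4, 0.8]
width: 87.2
finger_force: 0.0
```

Call:
move_arm(moves="-0.755 0.42 0 0 -1; -0.755 0.42 0 0 -1; -0.755 0.42 0 0 -1; -0.755 0.42 0 0 -1")

```text
clock: 9.55
eef_pos: [518.4, -181.7, 215.9]
tcp_rot: [-0.0, 0.985, 0.175, -0.001]
ft_force: [0.8, 0.3, 0.8]
width: 87.1
finger_force: 0.0
```

Call:
move_arm(moves="-0.46 0.54 0.24 0.102 -1; -0.46 0.54 0.24 0.102 -1; -0.46 0.54 0.24 0.102 -1; -0.46 0.54 0.24 0.102 -1")

```text
clock: 9.95
eef_pos: [490.9, -259.0, 187.1]
tcp_rot: [-0.001, 1.0, 0.018, -0.001]
ft_force: [1.1, 0.5, -0.2]
width: 87.2
finger_force: 0.0
```

Call:
move_arm(moves="-0.26 0.66 0.24 0.102 -1; -0.26 0.66 0.24 0.102 -1; -0.26 0.66 0.24 0.102 -1; -0.26 0.66 0.24 0.102 -1; -0.26 0.66 0.24 0.102 -1")

```text
clock: 10.45
eef_pos: [464.0, -337.9, 159.8]
tcp_rot: [-0.0, 0.99, -0.14, 0.001]
ft_force: [0.3, -0.4, -0.1]
width: 87.0
finger_force: 0.0
```

Run:
```python
from plan import *
from h import *
s=st(); plan(s,[(462,-339.7,60,-16.4),(462,-339.7,4,-16.4)])
im=manip.read_camera('top'); cv2.imwrite('pics/t1_raw.png',im); crop(im,180,110,160,120,5,'pics/t1.png')
```

```text
clk 10.45 [np.float64(464.0), np.float64(-337.9), np.float64(159.8), -16.05] w 87.0 f [ 0.3 -0.4 -0.1] 0.0 [ 0.82  0.28 -0.32  1.67  0.09  1.2  -1.37]
[-0.012  0.019  0.832  0.002] rows 3 -> [ 462.  -339.7   60.   -16.4]
[ 0.    -0.     0.467 -0.   ] rows 2 -> [ 462.  -339.7    4.   -16.4]
```

View pics/t1.png

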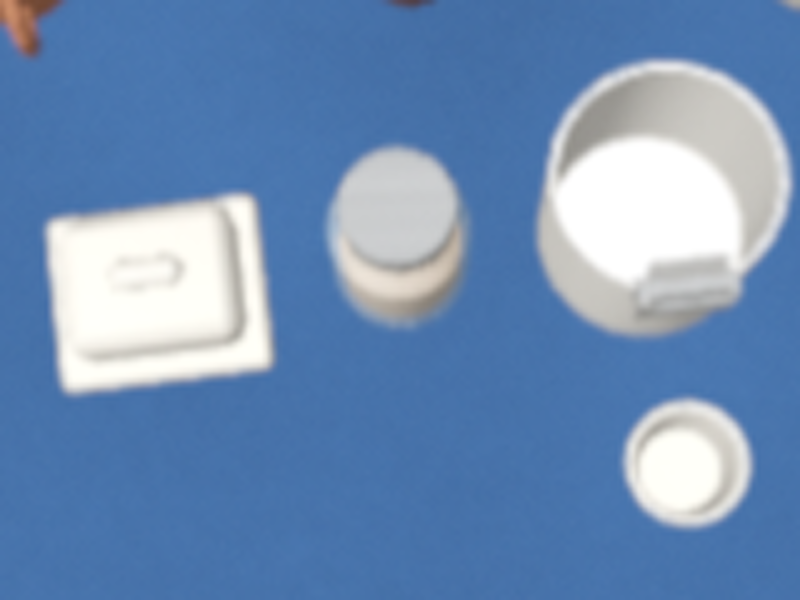

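Jar stands at cap centre (397,208), between the dish (160,293) and the canister rim (670,180); all upright and unmoved.

Run:
```python
from h import *
np.set_printoptions(precision=1,suppress=True)
c=lambda *p:(np.array(p)+.5)/5-.5+[180,110]
print(world('top',c((397,208),(335,208),(459,208)),131))
print(world('top',c((669.5,179)),125), world('top',c((47,219),(252,194),(272,369),(68,393)),8).mean(0))
```

```text
[[654.9 -21.9 131. ]
 [656.    9.2 131. ]
 [653.9 -52.9 131. ]]
[[ 667.4 -159.7  125. ]] [642.1 115.9   8. ]
```

Call:
move_arm(moves="-0.012 0.019 0.4 0.002 -1; -0.012 0.019 0.83 0.002 -1; -0.012 0.019 0.83 0.002 -1; -0.012 0.019 0.83 0.002 -1")

```text
clock: 10.9
eef_pos: [460.8, -340.9, 60.6]
tcp_rot: [-0.0, 0.99, -0.144, -0.0]
ft_force: [0.0, -1.0, 1.5]
width: 87.3
finger_force: 0.0
```

Run:
```python
from plan import *
s=st(); plan(s,[(462,-339.7,4,-16.4)])
```

```text
clk 10.9 [np.float64(460.8), np.float64(-340.9), np.float64(60.6), -16.61] w 87.3 f [ 0.  -1.   1.5] 0.0 [ 0.81  0.38 -0.31  1.76  0.13  1.01 -1.4 ]
[ 0.007 -0.012  0.472 -0.001] rows 2 -> [ 462.  -339.7    4.   -16.4]
```

Call:
move_arm(moves="0.007 -0.012 0.25 0 -1; 0.007 -0.012 0.4 0 -1; 0.007 -0.012 0.46 0 -1; 0.007 -0.012 0.465 0 -1; 0.007 -0.012 0.465 0 -1")

```text
clock: 11.4
eef_pos: [462.7, -341.6, 6.1]
tcp_rot: [0.001, 0.989, -0.146, 0.001]
ft_force: [0.5, -0.7, 0.2]
width: 87.1
finger_force: 0.0
```

Call:
move_arm(moves="0 0 0 0 1; 0 0 0 0 1; 0 0 0 0 1; 0 0 0 0 1; 0 0 0 0 1; 0 0 0 0 1; 0 0 0 0 1; 0 0 0 0 1; 0 0 0 0 1", squeeze=25)

```text
clock: 12.3
eef_pos: [461.4, -340.8, 4.0]
tcp_rot: [-0.0, 0.989, -0.146, -0.0]
ft_force: [0.2, 0.9, 1.1]
width: 35.8
finger_force: 24.8
```

Run:
```python
from plan import *
st()
```

```text
clk 12.3 [np.float64(461.4), np.float64(-340.8), np.float64(4.0), -16.75] w 35.8 f [0.2 0.9 1.1] 24.83324557542801 [ 0.8   0.46 -0.29  1.8   0.16  0.91 -1.43]
```

Call:
move_arm(moves="0 0 -0.15 0 1; 0 0 -0.4 0 1; 0 0 -0.75 0 1; 0 0 -0.75 0 1")

```text
clock: 12.7
eef_pos: [464.1, -342.7, 99.5]
tcp_rot: [0.002, 0.989, -0.146, 0.004]
ft_force: [1.0, -0.2, -1.7]
width: 35.9
finger_force: 24.8
```

Run:
```python
from plan import *
s=st(); plan(s,[(460.4,98.4,94,5.3),(460.4,98.4,12,5.3)])
```

```text
clk 12.7 [np.float64(464.1), np.float64(-342.7), np.float64(99.5), -16.76] w 35.9 f [ 1.  -0.2 -1.7] 24.836725294589996 [ 0.82  0.34 -0.31  1.73  0.12  1.08 -1.4 ]
[-0.272 -0.878  0.011 -0.031] rows 3 -> [ 463.2 -232.4   98.1  -11.2]
[-0.187 -0.9    0.011 -0.031] rows 3 -> [ 462.2 -122.2   96.8   -5.7]
[-0.099 -0.914  0.011 -0.031] rows 3 -> [ 4.613e+02 -1.190e+01  9.540e+01 -2.000e-01]
[-0.011 -0.919  0.011 -0.031] rows 3 -> [460.4  98.4  94.    5.3]
[ 0.     0.     0.683 -0.   ] rows 2 -> [460.4  98.4  12.    5.3]
```

Call:
move_arm(moves="-0.1 -0.3 0.01 -0.01 1; -0.2 -0.65 0.01 -0.02 1; -0.27 -0.88 0.01 -0.031 1; -0.27 -0.88 0.01 -0.031 1")

```text
clock: 13.1
eef_pos: [461.0, -225.8, 92.4]
tcp_rot: [-0.001, 0.996, -0.094, -0.0]
ft_force: [-0.3, -0.1, -1.2]
width: 35.6
finger_force: 24.8
```

Call:
move_arm(moves="-0.06 -0.3 0 -0.01 1; -0.12 -0.6 0 -0.02 1; -0.19 -0.9 0.01 -0.031 1")

```text
clock: 13.4
eef_pos: [459.2, -119.6, 91.4]
tcp_rot: [0.0, 0.999, -0.049, 0.0]
ft_force: [1.4, 0.5, -1.6]
width: 35.5
finger_force: 24.8
```

Call:
move_arm(moves="-0.03 -0.3 0 -0.01 1; -0.07 -0.6 0 -0.02 1; -0.1 -0.91 0.01 -0.031 1")

```text
clock: 13.7
eef_pos: [457.9, -9.7, 90.2]
tcp_rot: [0.0, 1.0, -0.0, 0.0]
ft_force: [0.9, 0.6, -1.4]
width: 35.7
finger_force: 24.8
```

Call:
move_arm(moves="0 -0.3 0 -0.01 1; -0.01 -0.6 0 -0.02 1; -0.01 -0.8 0.01 -0.031 1; -0.01 -0.92 0.01 -0.031 1; -0.01 -0.92 0.01 -0.031 1; -0.01 -0.92 0.01 -0.031 1")

```text
clock: 14.3
eef_pos: [456.9, 99.2, 88.9]
tcp_rot: [0.0, 0.999, 0.048, -0.0]
ft_force: [0.4, -0.4, -1.9]
width: 35.6
finger_force: 24.8
```

Run:
```python
from plan import *
s=st(); plan(s,[(460.4,98.4,20,5.3)])
```

```text
clk 14.3 [np.float64(456.9), np.float64(99.2), np.float64(88.9), 5.53] w 35.6 f [ 0.4 -0.4 -1.9] 24.836208522319794 [ 0.34  0.18 -0.69  1.99  0.13  1.02 -1.89]
[0.028 0.009 0.574 0.001] rows 2 -> [460.4  98.4  20.    5.3]
```

Call:
move_arm(moves="0.028 0.009 0.2 0 1; 0.028 0.009 0.4 0 1; 0.028 0.009 0.574 0 1; 0.028 0.009 0.574 0 1; 0.028 0.009 0.574 0 1; 0.028 0.009 0.574 0 1")

```text
clock: 14.9
eef_pos: [461.2, 99.0, 21.5]
tcp_rot: [0.0, 0.999, 0.048, 0.001]
ft_force: [-0.1, 0.1, -0.9]
width: 35.4
finger_force: 24.8
```

Run:
```python
from plan import *
s=st(); plan(s,[(460.4,98.4,4,5.3)])
```

```text
clk 14.9 [np.float64(461.2), np.float64(99.0), np.float64(21.5), 5.51] w 35.4 f [-0.1  0.1 -0.9] 24.837189316749573 [ 0.3   0.29 -0.66  2.03  0.23  0.88 -1.97]
[-0.007  0.004  0.146  0.001] rows 1 -> [460.4  98.4   4.    5.3]
```

Call:
move_arm(moves="-0.007 0.004 0.08 0.001 1; -0.007 0.004 0.12 0.001 1; -0.007 0.004 0.14 0.001 1; -0.007 0.004 0.147 0.001 1; -0.007 0.004 0.147 0.001 1; -0.007 0.004 0.147 0.001 1")

```text
clock: 15.5
eef_pos: [459.4, 98.6, 3.6]
tcp_rot: [0.001, 0.999, 0.047, -0.0]
ft_force: [-7.4, -3.0, 18.8]
width: 35.6
finger_force: 25.0
```

Run:
```python
from plan import *
st()
from h import *
im=manip.read_camera('top'); cv2.imwrite('pics/t2_raw.png',im)
```

```text
clk 15.5 [np.float64(459.4), np.float64(98.6), np.float64(3.6), 5.41] w 35.6 f [-7.4 -3.  18.8] 24.99867171049118 [ 0.28  0.32 -0.65  2.05  0.26  0.85 -1.99]
```

Call:
move_arm(moves="0 0 -0.01 0 0; 0 0 -0.01 0 0; 0 0 -0.01 0 0; 0 0 -0.01 0 -0.5; 0 0 -0.01 0 -1")

```text
clock: 16.05
eef_pos: [459.5, 98.8, 3.8]
tcp_rot: [0.0, 0.999, 0.047, -0.0]
ft_force: [0.4, -0.7, -1.1]
width: 52.7
finger_force: 0.0
```

Call:
move_arm(moves="0 0 -0.3 0 -1; 0 0 -0.7 0 -1; 0 0 -0.98 0 -1; 0 0 -0.98 0 -1")

```text
clock: 16.45
eef_pos: [462.2, 99.6, 125.9]
tcp_rot: [0.0, 0.999, 0.047, 0.004]
ft_force: [-0.2, 0.6, -0.2]
width: 82.4
finger_force: 0.0
```

Run:
```python
from plan import *
s=st(); plan(s,[(440,240,125,30),(464.3,363.3,100,70.9)])
```

```text
clk 16.45 [np.float64(462.2), np.float64(99.6), np.float64(125.9), 5.39] w 82.4 f [-0.2  0.6 -0.2] 0.0 [ 0.36  0.13 -0.7   1.95  0.1   1.09 -1.86]
[-0.037 -0.591  0.004 -0.068] rows 2 -> [451.1 169.8 125.4  17.7]
[ 0.09  -0.585  0.004 -0.068] rows 2 -> [440. 240. 125.  30.]
[ 0.689 -0.789  0.208 -0.227] rows 5 -> [464.3 363.3 100.   70.9]
```

Call:
move_arm(moves="-0.04 -0.59 0 -0.068 -1; -0.04 -0.59 0 -0.068 -1; -0.04 -0.59 0 -0.068 -1")

```text
clock: 16.75
eef_pos: [446.8, 172.3, 121.2]
tcp_rot: [-0.001, 0.988, 0.157, -0.0]
ft_force: [-0.2, -0.8, 0.4]
width: 86.6
finger_force: 0.0
```

Call:
move_arm(moves="0.09 -0.585 0 -0.068 -1; 0.09 -0.585 0 -0.068 -1; 0.09 -0.585 0 -0.068 -1")

```text
clock: 17.05
eef_pos: [436.0, 241.6, 121.0]
tcp_rot: [-0.001, 0.966, 0.26, -0.0]
ft_force: [-0.2, -0.0, -0.2]
width: 86.8
finger_force: 0.0
```

Call:
move_arm(moves="0.3 -0.4 0.1 -0.1 -1; 0.69 -0.79 0.2 -0.227 -1; 0.69 -0.79 0.2 -0.227 -1; 0.69 -0.79 0.2 -0.227 -1; 0.69 -0.79 0.2 -0.227 -1; 0.69 -0.79 0.2 -0.227 -1; 0.69 -0.79 0.2 -0.227 -1")

```text
clock: 17.75
eef_pos: [462.2, 361.1, 96.9]
tcp_rot: [0.0, 0.817, 0.576, -0.001]
ft_force: [-0.6, 0.6, 0.1]
width: 87.2
finger_force: 0.0
```

Run:
```python
from plan import *
s=st(); plan(s,[(464.3,363.3,40,70.9)])
from h import *
im=manip.read_camera('top'); cv2.imwrite('pics/t3_raw.png',im);  crop(im,170,130,140,140,4.2,'pics/t3.png')
```

```text
clk 17.75 [np.float64(462.2), np.float64(361.1), np.float64(96.9), 70.4] w 87.2 f [-0.6  0.6  0.1] 0.0 [-0.01  0.52 -0.93  1.67  0.45  1.18 -1.4 ]
[ 0.023  0.01   0.474 -0.003] rows 2 -> [464.3 363.3  40.   70.9]
```

View pics/t3.png

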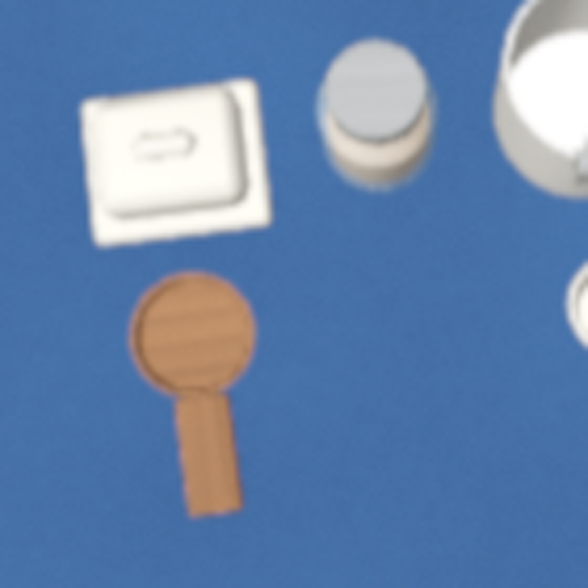

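Rest lies in front of the dish: bowl centre (192,334), tail end corners (189,516),(242,511); dish plate corners (82,101),(256,79),(271,225),(97,247).

Run:
```python
from h import *
np.set_printoptions(precision=1,suppress=True)
f=4.2;c=lambda *p:(np.array(p)+.5)/f-.5+[170,130]
R=world('top',c((192,333.5),(130,334),(255,334),(192,271),(192,397)),14);t=world('top',c((189,516),(242,511)),11).mean(0)
d=world('top',c((82,101),(256,79),(271,225),(97,247)),8);D=d.mean(0)
u=d[0]-d[3]+d[1]-d[2];print('dish',D,'x dir',np.degrees(np.arctan2(u[1],u[0])))
print(R,t,'tail-bowl yaw',np.degrees(np.arctan2(*(R[0]-t)[[1,0]])),np.linalg.norm((R[0]-t)[:2]))
a=np.radians(5.3);x=np.array([np.cos(a),np.sin(a)]);y=np.array([-x[1],x[0]])
for D in (D[:2],np.array([641.9,115.2])):
  v=R[0,:2]-D;print('rest in dish frame',v@x,v@y,'gap',-v@x-92)
```

```text
dish [641.9 115.6   8. ] x dir 5.417083848527954
[[524.9 105.1  14. ]
 [525.6 146.4  14. ]
 [523.4  63.3  14. ]
 [566.6 104.7  14. ]
 [483.  105.5  14. ]] [406.7  91.5  11. ] tail-bowl yaw 6.566166715714411 118.98321895223692
rest in dish frame -117.48446398516747 0.31458001181290207 gap 25.484463985167466
rest in dish frame -117.46312040052568 0.7284009334989126 gap 25.463120400525682
```

Call:
move_arm(moves="0.023 0.01 0.2 -0.003 -1; 0.023 0.01 0.474 -0.003 -1; 0.023 0.01 0.474 -0.003 -1; 0.023 0.01 0.474 -0.003 -1; 0.023 0.01 0.474 -0.003 -1")

```text
clock: 18.3
eef_pos: [464.4, 365.3, 42.3]
tcp_rot: [0.0, 0.813, 0.582, 0.001]
ft_force: [0.8, 0.2, -0.8]
width: 87.0
finger_force: 0.0
```

Run:
```python
from plan import *
s=st(); plan(s,[(464.3,363.3,8,70.9)])
```

```text
clk 18.3 [np.float64(464.4), np.float64(365.3), np.float64(42.3), 71.21] w 87.0 f [ 0.8  0.2 -0.8] 0.0 [-0.05  0.59 -0.89  1.71  0.51  1.09 -1.43]
[-0.016  0.005  0.286  0.002] rows 1 -> [464.3 363.3   8.   70.9]
```

Call:
move_arm(moves="-0.016 0.005 0.15 0.002 -1; -0.016 0.005 0.25 0.002 -1; -0.016 0.005 0.29 0.002 -1; -0.016 0.005 0.29 0.002 -1; -0.016 0.005 0.29 0.002 -1")

```text
clock: 18.8
eef_pos: [463.7, 363.0, 6.0]
tcp_rot: [-0.0, 0.815, 0.58, 0.0]
ft_force: [0.8, 0.3, 0.1]
width: 87.0
finger_force: 0.0
```

Call:
move_arm(moves="0 0 0 0 1; 0 0 0 0 1; 0 0 0 0 1; 0 0 0 0 1; 0 0 0 0 1; 0 0 0 0 1; 0 0 0 0 1; 0 0 0 0 1; 0 0 0 0 1; 0 0 0 0 1", squeeze=20)

```text
clock: 19.8
eef_pos: [463.7, 362.7, 5.8]
tcp_rot: [0.0, 0.815, 0.58, -0.0]
ft_force: [0.0, -0.6, 0.4]
width: 15.0
finger_force: 0.5
```

Run:
```python
from plan import *
st()
```

```text
clk 19.8 [np.float64(463.7), np.float64(362.7), np.float64(5.8), 70.91] w 15.0 f [ 0.  -0.6  0.4] 0.4560859501361847 [-0.07  0.64 -0.86  1.73  0.55  1.03 -1.46]
```

Call:
move_arm(moves="0 0 0 0 0.5; 0 0 -0.02 0 0.5; 0 0 -0.025 0 0.5; 0 0 -0.025 0 1; 0 0 -0.025 0 1; 0 0 -0.025 0 1; 0 0 -0.025 0 1; 0 0 -0.025 0 1", squeeze=20)

```text
clock: 20.6
eef_pos: [463.8, 362.7, 8.8]
tcp_rot: [0.0, 0.815, 0.58, 0.0]
ft_force: [0.2, -0.6, 0.9]
width: 13.8
finger_force: 20.0
```

Run:
```python
from plan import *
st()
```

```text
clk 20.6 [np.float64(463.8), np.float64(362.7), np.float64(8.8), 70.91] w 13.8 f [ 0.2 -0.6  0.9] 20.000278651714325 [-0.07  0.63 -0.86  1.73  0.55  1.04 -1.46]
```

Call:
move_arm(moves="0 0 -0.1 0 1; 0 0 -0.4 0 1; 0 0 -0.7 0 1; 0 0 -0.7 0 1; 0 0 -0.7 0 1")

```text
clock: 21.1
eef_pos: [464.1, 362.9, 94.0]
tcp_rot: [0.0, 0.815, 0.58, 0.001]
ft_force: [0.5, 0.1, -0.8]
width: 13.5
finger_force: 20.0
```

Run:
```python
from plan import *
s=st(); plan(s,[(440,240,92,30),(459.2,98.2,92,5.8),(459.2,98.2,25,5.8)])
```

```text
clk 21.1 [np.float64(464.1), np.float64(362.9), np.float64(94.0), 70.9] w 13.5 f [ 0.5  0.1 -0.8] 19.999912083148956 [-0.02  0.53 -0.93  1.67  0.46  1.17 -1.4 ]
[-0.517  0.073  0.008  0.114] rows 3 -> [452.  301.4  93.   50.4]
[-0.459  0.249  0.008  0.114] rows 3 -> [440. 240.  92.  30.]
[-0.226  0.552 -0.     0.067] rows 2 -> [449.6 169.1  92.   17.9]
[-0.105  0.587 -0.     0.067] rows 2 -> [459.2  98.2  92.    5.8]
[0.    0.    0.558 0.   ] rows 2 -> [459.2  98.2  25.    5.8]
```

Call:
move_arm(moves="-0.17 0.03 0 0.04 1; -0.34 0.05 0 0.08 1; -0.517 0.073 0 0.114 1; -0.517 0.073 0 0.114 1")

```text
clock: 21.5
eef_pos: [451.4, 297.8, 91.6]
tcp_rot: [0.001, 0.906, 0.423, -0.001]
ft_force: [0.7, 0.5, -0.9]
width: 13.8
finger_force: 20.0
```

Call:
move_arm(moves="-0.15 0.08 0 0.04 1; -0.3 0.17 0 0.08 1; -0.46 0.25 0 0.114 1; -0.46 0.25 0 0.114 1")

```text
clock: 21.9
eef_pos: [439.3, 237.1, 92.0]
tcp_rot: [0.001, 0.967, 0.256, -0.001]
ft_force: [-0.4, -0.3, -0.1]
width: 13.6
finger_force: 20.0
```

Call:
move_arm(moves="-0.08 0.2 0 0.03 1; -0.15 0.4 0 0.05 1; -0.226 0.55 0 0.067 1")

```text
clock: 22.2
eef_pos: [449.2, 168.6, 92.5]
tcp_rot: [-0.0, 0.988, 0.155, -0.0]
ft_force: [0.4, -0.3, -0.4]
width: 13.7
finger_force: 20.0
```

Call:
move_arm(moves="-0.05 0.3 0 0.03 1; -0.1 0.5 0 0.05 1; -0.105 0.587 0 0.067 1; -0.105 0.587 0 0.067 1; -0.105 0.587 0 0.067 1; -0.105 0.587 0 0.067 1")

```text
clock: 22.8
eef_pos: [458.4, 99.7, 92.8]
tcp_rot: [-0.0, 0.999, 0.052, -0.0]
ft_force: [-1.6, -0.7, -1.0]
width: 13.9
finger_force: 20.0
```

Run:
```python
from plan import *
s=st(); plan(s,[(459.2,98.2,35,5.8)])
```

```text
clk 22.8 [np.float64(458.4), np.float64(99.7), np.float64(92.8), 5.99] w 13.9 f [-1.6 -0.7 -1. ] 20.00006765127182 [ 0.37  0.18 -0.73  1.98  0.14  1.03 -1.89]
[0.005 0.013 0.482 0.001] rows 2 -> [459.2  98.2  35.    5.8]
```

Call:
move_arm(moves="0.005 0.013 0.2 0.001 1; 0.005 0.013 0.4 0.001 1; 0.005 0.013 0.482 0.001 1; 0.005 0.013 0.482 0.001 1; 0.005 0.013 0.482 0.001 1; 0.005 0.013 0.482 0.001 1")

```text
clock: 23.4
eef_pos: [460.0, 96.8, 36.0]
tcp_rot: [-0.0, 0.999, 0.049, 0.001]
ft_force: [0.8, -0.3, -0.5]
width: 13.7
finger_force: 20.0
```

Run:
```python
from plan import *
s=st(); plan(s,[(459.2,98.2,15.5,5.8)])
from h import *
im=manip.read_camera('scene'); cv2.imwrite('pics/s3_raw.png',im);  crop(im,190,90,150,112,5,'pics/s3.png')
```

```text
clk 23.4 [np.float64(460.0), np.float64(96.8), np.float64(36.0), 5.6] w 13.7 f [ 0.8 -0.3 -0.5] 19.99995231628418 [ 0.34  0.27 -0.7   2.03  0.22  0.92 -1.95]
[-0.005 -0.012  0.171 -0.001] rows 1 -> [459.2  98.2  15.5   5.8]
```

View pics/s3.png

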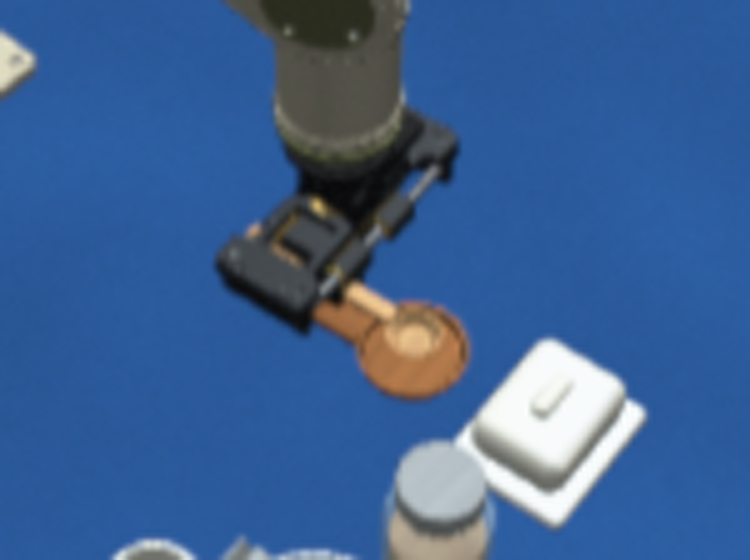

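The spoon hangs level over the rest: spoon bowl (415,332) above the rest's bowl (414,350). Lowering.

Call:
move_arm(moves="-0.005 -0.012 0.08 -0.001 1; -0.005 -0.012 0.12 -0.001 1; -0.005 -0.012 0.15 -0.001 1; -0.005 -0.012 0.16 -0.001 1; -0.005 -0.012 0.165 -0.001 1; -0.005 -0.012 0.165 -0.001 1")

```text
clock: 24.05
eef_pos: [458.6, 97.8, 15.2]
tcp_rot: [-0.0, 0.999, 0.05, 0.0]
ft_force: [0.3, 0.2, -0.7]
width: 13.8
finger_force: 20.0
```

Run:
```python
from plan import *
s=st(); plan(s,[(459.2,98.2,15,5.8)])
```

```text
clk 24.05 [np.float64(458.6), np.float64(97.8), np.float64(15.2), 5.74] w 13.8 f [ 0.3  0.2 -0.7] 19.999965727329254 [ 0.32  0.31 -0.69  2.04  0.26  0.88 -1.98]
[ 0.005 -0.003  0.002 -0.   ] rows 1 -> [459.2  98.2  15.    5.8]
```

Call:
move_arm(moves="0.004 0 0.006 0 1; 0.004 0 0.01 0 1; 0.004 0 0.01 0 1")

```text
clock: 24.35
eef_pos: [459.2, 97.9, 14.1]
tcp_rot: [0.0, 0.999, 0.05, 0.0]
ft_force: [-1.0, -0.5, 1.7]
width: 14.0
finger_force: 20.0
```

Call:
move_arm(moves="0 0 0 0 0.6; 0 0 0 0 0.6; 0 0 0 0 0.5; 0 0 0 0 0.3; 0 0 0 0 0.3")

```text
clock: 24.85
eef_pos: [459.0, 97.8, 14.0]
tcp_rot: [0.0, 0.999, 0.05, 0.0]
ft_force: [-1.2, -0.8, 0.3]
width: 28.1
finger_force: 0.0
```

Call:
move_arm(moves="0 0 -0.1 0 0.3; 0 0 -0.4 0 0.3; 0 0 -0.8 0 0.3; 0 0 -0.98 0 0.3; 0 0 -0.98 0 0.3")

```text
clock: 25.35
eef_pos: [461.1, 98.5, 135.7]
tcp_rot: [0.0, 0.999, 0.05, 0.003]
ft_force: [0.3, 0.5, -0.8]
width: 30.6
finger_force: 0.0
```

Call:
move_arm(moves="0 -0.4 -0.2 0 0; 0 -0.8 -0.4 0 -0.5; 0 -0.98 -0.4 0 -0.5; 0 -0.98 -0.4 0 -0.5")

```text
clock: 25.75
eef_pos: [446.0, 219.5, 180.5]
tcp_rot: [-0.001, 0.999, 0.053, 0.001]
ft_force: [0.2, -0.1, 0.2]
width: 54.7
finger_force: 0.0
```

Call:
move_arm(moves="0 -0.4 -0.2 0 -0.5; 0 -0.8 -0.4 0 -0.5; 0 -0.98 -0.4 0 -0.5; 0 -0.98 -0.4 0 -0.5")

```text
clock: 26.15
eef_pos: [433.6, 335.7, 227.9]
tcp_rot: [-0.001, 0.999, 0.053, -0.0]
ft_force: [0.1, -0.6, -0.4]
width: 65.3
finger_force: 0.0
```

Run:
```python
from plan import *
s=st()
from h import *
im=manip.read_camera('top'); cv2.imwrite('pics/t4_raw.png',im);  crop(im,170,120,160,120,5,'pics/t4.png')
im=manip.read_camera('scene'); crop(im,190,90,190,142,4.2,'pics/s4.png')
```

```text
clk 26.15 [np.float64(433.6), np.float64(335.7), np.float64(227.9), 6.07] w 65.3 f [ 0.1 -0.6 -0.4] 0.0 [ 0.03  0.27 -0.9   1.62  0.21  1.35 -2.37]
```

View pics/t4.png

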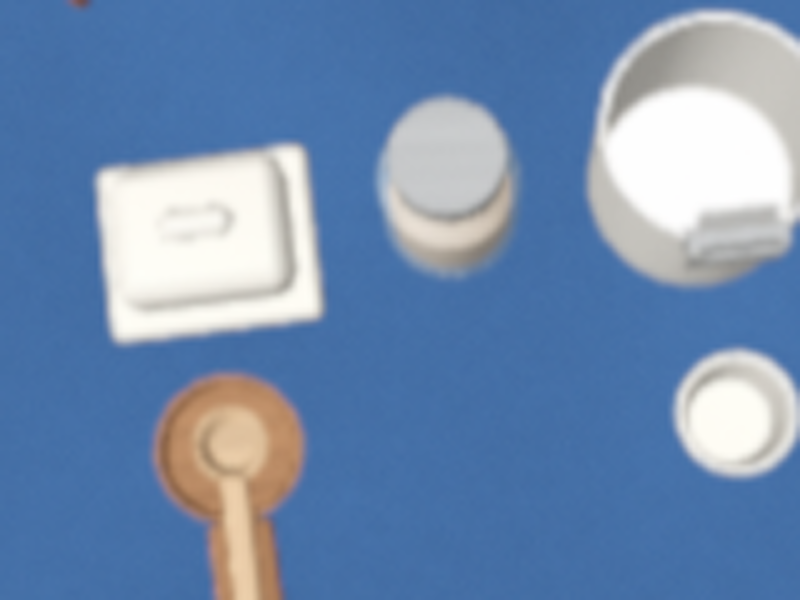

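View pics/s4.png

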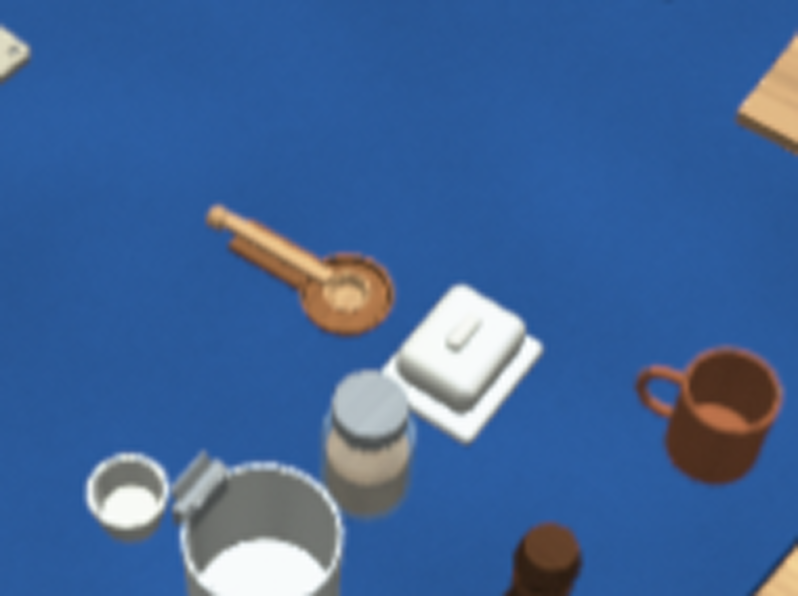

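The spoon bowl (233,440) sits in the rest's bowl (229,447), with the handle along the tail and the right way up. The jar (447,157) and the other items stand as intended.

```bash
python3 -c "
from rig import manip
print(manip.finish_job())"
```

```text
the job is handed in; nothing more can be done
None
```

The porridge corner is set out as asked and handed in at about 26 s. The jar stands midway between canister and dish, and the spoon lies right way up in the rest, whose bowl sits about 25 mm in front of the dish; the canister, dish and ramekin were not moved.

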